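# Feed a print carrier through the flap of a curing box

### The arm

A 6-joint arm with a two-finger parallel gripper is mounted at the origin on the work surface. World frame = base frame: x ahead of the robot, y to its left, z up, the work surface at z = 0. Lengths are in m, angles in rad, forces in N, time in s.
With the tool pointing down it reaches from about 0.35 to 0.85 m from the base axis. Payload 8.1 kg.
Tool frame: the origin (TCP) lies on the front face of the gripper's body, between the roots of the fingers; the fingertips stand 84 mm ahead of it and the grasp point (between the pads) lies 65 mm ahead of it; x points along the fingers, y is the direction in which the jaws open and shut, and the axes are right-handed (so a half turn about x gives the same grasp; the last joint's range is limited). The gripper opens to 93 mm and grips with 3 to 60 N. Pads are 15 mm wide; open, the fingers measure 128 mm over their backs; the gripper's body (75 mm by 188 mm) begins 65 mm behind the grasp point.
Start: joints at [-0.085, 0.13, 1.488, -0, 1.523, -0.085], TCP at [0.6, 0, 0.303] pointing down, gripper open.
Joint ranges: [-2.96, 2.96], [-0.89, 2.26], [0.02, 2.5], [-1.34, 4.48], [0, 2.73], [-2.66, 2.66]. Speed limits (rad/s): [2.39, 2.39, 2.79, 3.14, 3.14, 3.14].

### API

Orientations are given as a rotation vector (axis times angle).
In Python, from plant import telemetry, read_camera, camera_params, robot gives the robot as it stands.
- The arm moves only by the tool step_arm, never from a script. Its argument "commands" is a list of rows, each an object with "xyz": the shift along the tool's x, y, z in mm, a list of three; "turn": the turn, a rotation vector about the tool's x, y, z in rad, a list of three; "grip": the finger opening in mm, from 0 to 93. In form: [{"xyz": [dx, dy, dz], "turn": [ax, ay, az], "grip": grip}, ...]. A call has 1 to 12 rows; each row is the pose to reach, as a shift and turn from the pose commanded when the call began, along the tool's axes at that moment; what a row does not reach only later rows make up. A row lasts 1/8 s, in which the tool goes at most 62.5 mm and 10.7 degrees, less where a joint would pass 70% of its speed; a pose out of reach is approached as far as the arm can. A call with a gripper value outside its range is refused whole. The fingers move at their own pace and stop on an object; "force" is the grip in N (left out, the last holds). Time passes only in rows, so rows that repeat a pose let the fingers close. It gives the time, the measured TCP pose, the force and the opening at its end, in the units of the state.
- telemetry.read_state(): the state, without advancing time (a new reading comes with each control period).
- read_camera(name): name is "scene" or "side" or "wrist"; returns the picture (480x640x3 uint8, red, green, blue); there is no depth.
- camera_params(name): a dict with "mtx" (3x3 intrinsics, pixels), "rvec" (rotation vector, rad) and "tvec" (3), from world to camera coordinates, as OpenCV has them. Camera axes: x right, y down, z forward; pixel columns grow to the right and rows downward; lengths in m; the calibration is good to about 2 mm. The wrist camera is an equidistant fisheye: a pixel r from the principal point sees the ray r / f radians off the axis. A picture is of the moment at which its call begins: read the wrist's pose just before it. camera_params takes no time and is no camera call; for the wrist camera it gives the pose at the moment of the call.
- robot.close_job(): hands the job in, once; it reports no verdict.
The state is a dict: "t": time; "q": joint angles; "dq": joint speeds; "joint_torque": joint torques, N m; "tool_pos": TCP position; "orientation": TCP orientation; "force": force on the tool from outside, world axes, zero at the start; "wrist_torque": the same for the moment, N m; "opening": finger opening in m.
Only numpy, scipy, OpenCV 4.12 (cv2) and the standard library are available. Lean on these libraries where they do the work, as an engineer would, in place of code of your own. Each camera call takes 0.05 s, during which the arm holds its last target. There are 200 camera calls.

### The job

Two print carriers stand on the shelf in front of the curing box. Using only the fingertips, slide the carrier with the little conical flask in front of the box's hanging flap, push it against the flap and on through until it slides down the chute into the box, then draw the fingers back out so that the flap swings fully shut behind it. Do not lift the carrier or tip it up on the shelf, and leave the other carrier and everything else where it stands.

Things in the scene. Friction and masses are not known exactly. Their poses are not given: they have to be found in the camera images.
- box: Low curing box, fixed; place and yaw vary. White walls, amber clear cover (top 149 mm above the table), 122 mm wide, 250 mm deep, grey feed shelf in front. Origin on the table under the middle of the sill (edge where the shelf ends and the chute begins); x from shelf into box, y left, z up. The mouth at x = 0 is 110 mm wide (|y| < 55 mm). All x, y below are in this frame.
- shelf (a point): Middle of the shelf's slick top surface (friction about 0.2), at x = -105 mm, 85 mm above the table. Shelf from x = -210 to 0 mm, y = -170 to 170 mm; rims 6 mm high along both sides (|y| over 164 mm), none at the front. Two guide plates 24 mm high flare from the mouth's sides to |y| = 80 mm at x = -29 mm.
- sill (a point): Middle of the sill edge, on the shelf's top surface (x = 0, y = 0, 85 mm above the table). Just past it (x = 2 mm) a slick chute falls away at 39 degrees for 85 mm to the box floor, 15 mm above the table; end wall at x = 244 mm.
- lintel (a point): Middle of the lower front edge of the lintel over the mouth, x = 38 mm, 58 mm above the shelf top; the lintel's top is 64 mm above the shelf. The box front slopes back from the sill to it, so fingers pointing straight down can follow a carrier past the sill to about x = 20 mm, under the open flap's place and in front of the lintel.
- flap_hinge (a point): Middle of the flap's hinge axis, at x = 40 mm and 54 mm above the shelf top; the axis runs along y. Two round weights (18 mm) on arms outside the side walls, |y| 65 to 83 mm, turn with the flap and close it; with the flap fully up they reach 90 mm above the shelf at x = 70 mm.
- flap (a joint): Grey plastic flap 104 mm wide, 60 mm long, 3 mm thick, hung at its upper edge. Shut, it slopes 37 degrees, lower edge just above the sill, nearer the shelf than the hinge. 0 = shut (rad), grows as the lower edge is pushed into the box, to 1.9. Its weights swing it shut once nothing holds it; about 0.15 N at the lower edge starts it, 0.6 N holds it wide open.
- carrier: Carrier to feed: loose bare steel sled 80 (x) x 56 (y) mm, 8 mm thick, wall 19 mm high across its rear (-x) end; a white printed conical flask (34 mm foot, top 30 mm above the shelf) on its rear half. About 0.3 kg, balance point about 5 mm behind the middle; past the sill it tips and slides down. Origin mid-underside, x to the nose. Starts about 85 mm left or right of the mouth's line, nose roughly to the box.
- spare: The other carrier: the same sled, but it bears a white printed block with a rib (30 x 36 mm, top 25 mm above the shelf) instead of the flask. Stands on the other side of the mouth's line. Stays where it is. Origin and axes as for the first carrier.
- jar: Small white jar, 28 mm across, 35 mm high, standing on the shelf near one far corner. Origin at the middle of its underside. Bystander.
- collar: Printed grey ring, 32 mm across, 16 mm high, lying on the shelf near the other far corner. Origin at the middle of its underside. Bystander.
- bowl: Yellow bowl, 120 mm across, 55 mm high, on the table to the left. Origin at the middle of its underside. Bystander.
- erlenmeyer: Conical glass flask, 90 mm across, 136 mm high, on the table to the left. Origin at the middle of its underside. Bystander.
- bottle: White bottle, 60 mm across, 160 mm high, on the table to the right. Origin at the middle of its underside. Bystander.
- spool: Black filament spool lying flat, 150 mm across, 55 mm high, on the table to the right. Origin at the middle of its underside. Bystander.
- scraper: Flat scraper, 200 mm long, lying on the table to the right. Bystander.
There are look-alikes about, which are no part of the job. Leave any red or yellow look-alike of the carrier alone.

How it is judged:
On the way, in this order (a step that is already met when the one before it is completed fails the run):
1. the carrier stands in the mouth and has pushed the flap open (value of joint flap above 0.5 rad and x of carrier in the frame of box above -0.045 m and z of carrier in the frame of box above 0.07 m), for 0.1 s.
2. the carrier has slid down inside the box (x of carrier in the frame of box between 0.07 and 0.25 m and z of carrier in the frame of box below 0.06 m and y of carrier in the frame of box between -0.055 and 0.055 m), for 0.2 s.
At the end, for the whole second after the job is handed in: The flask carrier lies at rest inside the box: its origin 70 to 250 mm past the sill, less than 60 mm above the table, within 55 mm of the middle line, slower than 20 mm/s; the flap is shut (under 0.06 rad) and still; the other carrier has moved less than 15 mm and every bystander less than 30 mm (all of step 2 and linear speed of carrier below 0.02 m/s and value of joint flap below 0.06 rad and velocity of joint flap below 0.1 rad/s and distance of spare from where it was at the start of the episode below 0.015 m and distance of each of jar, collar, bowl, erlenmeyer, bottle, spool, scraper from where it was at the start of the episode below 0.03 m); the robot touches nothing.
It fails at once if the carrier is lifted more than 15 mm off the shelf (z of carrier in the frame of box above 0.1 m).
It fails at once if the carrier is tipped by more than 20 degrees while still on the shelf (x of carrier in the frame of box below -0.03 m and angle between carrier's own z axis and vertical above 0.35 rad).
It fails at once if the carrier leaves the shelf other than through the mouth (x of carrier in the frame of box below -0.03 m and z of carrier in the frame of box below 0.06 m).
It fails at once if the other carrier is moved 15 mm or more (distance of spare from where it was at the start of the episode above 0.015 m).
It fails at once if a bystander is moved 30 mm or more (distance of any of jar, collar, bowl, erlenmeyer, bottle, spool, scraper from where it was at the start of the episode above 0.03 m).
It also fails if it takes over 51 s, if anything falls off the work surface, if the arm or the gripper's body presses on something with over 40 N, if the wrist force passes 120 N, or if a joint passes its speed limit or range.

## Working session

There is one attempt and no reset: what is moved stays moved. The work goes in short steps, Python scripts to look and compute and a tool call to move; the robot and the scene stay as the last step left them, time stands still between calls to the robot, and variables do not carry over. Pictures are saved under pics/ and viewed, about 8 in all and at most 12, crops included, and the job is handed in when it is done.

Besides the shell and the picture viewer there is one more tool, called after "Emit:" by a JSON object that holds its "method" and its "body". step_arm: Moves the arm, as the interface text tells. Its arguments: {"type":"object","properties":{"commands":{"type":"array"},"force":{"type":"number"}},"required":["commands"]}

```bash
mkdir -p pics; ls
cat > h.py <<'E'
import numpy as np, cv2
from plant import telemetry, read_camera, camera_params, robot
def cam(n):
    p=camera_params(n); return np.array(p["mtx"],float),np.array(p["rvec"],float).ravel(),np.array(p["tvec"],float).ravel()
def ray(c,px,fish=False):
    K,r,t=c; R=cv2.Rodrigues(r)[0]; x=(px[0]-K[0,2])/K[0,0]; y=(px[1]-K[1,2])/K[1,1]
    if fish:
        th=np.hypot(x,y); s=np.sin(th)/max(th,1e-9); d=np.array([x*s,y*s,np.cos(th)])
    else: d=np.array([x,y,1.])
    d=R.T@d; return -R.T@t, d/np.linalg.norm(d)
def onz(c,px,z,fish=False):
    o,d=ray(c,px,fish); return o+d*(z-o[2])/d[2]
def tri(a,b):
    A=np.zeros((3,3));v=np.zeros(3)
    for o,d in (a,b):
        P=np.eye(3)-np.outer(d,d);A+=P;v+=P@o
    x=np.linalg.solve(A,v); return x,[np.linalg.norm((np.eye(3)-np.outer(d,d))@(x-o)) for o,d in (a,b)]
def save(n,f):
    im=read_camera(n); cv2.imwrite(f,im[:,:,::-1]); return im
E
python3 - <<'E'
from h import *
for n in("scene","side","wrist"):
    print(n,[x.round(3).tolist() for x in cam(n)]); save(n,f"pics/{n}0.png")
a=cv2.imread("pics/scene0.png");b=cv2.imread("pics/side0.png")
s=telemetry.read_state();print(s["t"],s["tool_pos"],s["orientation"])
E
```

```text
pics
scene [[[573.55, 0.0, 316.108], [0.0, 573.55, 249.8], [0.0, 0.0, 1.0]], [2.136, 0.961, -0.409], [-0.328, -0.157, 1.61]]
side [[[440.256, 0.0, 318.793], [0.0, 440.256, 239.977], [0.0, 0.0, 1.0]], [0.275, -2.765, 1.229], [0.482, 0.132, 0.969]]
wrist [[[371.648, 0.0, 315.583], [0.0, 371.648, 238.913], [0.0, 0.0, 1.0]], [-2.856, 0.002, 0.002], [-0.598, -0.032, 0.392]]
0.15 [5.99676772e-01 6.06166301e-05 3.01930644e-01] [ 1.2086071   1.21033824 -1.21017366]
```

View pics/scene0.png

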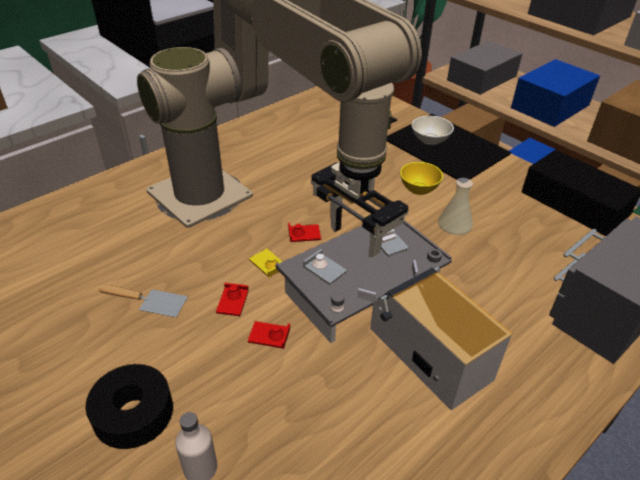

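View pics/wrist0.png

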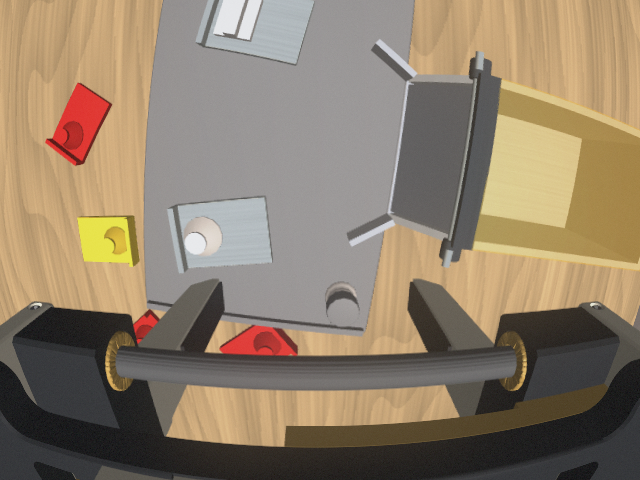

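View pics/side0.png

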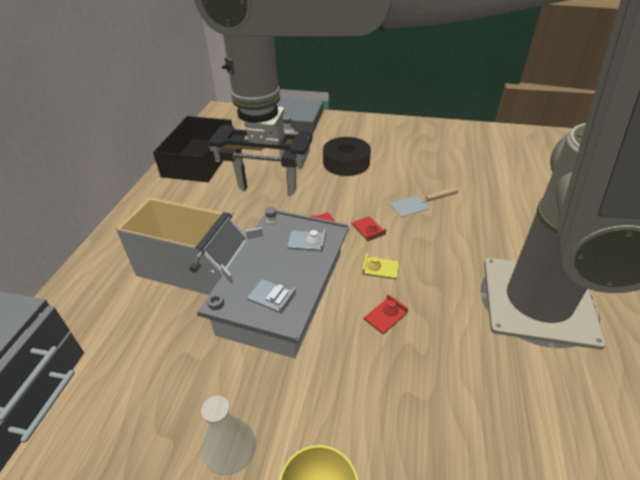

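The wrist view shows the flask carrier on the box's right: nose corners (265,197) and (272,262), flask top near (195,243). The spare is at top (255,30) and the flap spans roughly (410,82) to (390,213). Next I compute positions.

Run:
```python
from h import *
np.set_printoptions(precision=4,suppress=True)
c=cam("wrist")
P={"noseL":((265,197),.093),"noseR":((272,262),.093),"rearR_walltop":((180,272),.104),"rearL_walltop":((170,208),.104),
"guideLtip":((376,42),.109),"guideRtip":((350,242),.109),"flapL":((409,84),.085),"flapR":((390,212),.085),
"shelfcornerRF":((363,333),.085),"shelfRN":((148,302),.091),"jar":((343,295),.12),"spareNoseR":((296,64),.093),"spareRearR":((198,42),.104),"shelf_front_mid":((147,170),.085)}
for k,(p,z) in P.items(): print(k,onz(c,p,z,True))
print("campos",ray(c,(0,0),True)[0], "Rtool",cv2.Rodrigues(np.array(telemetry.read_state()["orientation"]))[0])
im=cv2.imread("pics/wrist0.png")
a=im[150:300,130:300]; cv2.imwrite("pics/c1.png",np.hstack([cv2.resize(a,(680,600),interpolation=2)]))
s=cv2.imread("pics/side0.png")[200:320,190:350]; cv2.imwrite("pics/c2.png",cv2.resize(s,(800,600),interpolation=2))
```

```text
noseL [0.5581 0.0282 0.093 ]
noseR [ 0.5619 -0.0268  0.093 ]
rearR_walltop [ 0.4834 -0.0325  0.104 ]
rearL_walltop [0.4806 0.0228 0.104 ]
guideLtip [0.643  0.1485 0.109 ]
guideRtip [ 0.6251 -0.0045  0.109 ]
flapL [0.6738 0.1207 0.085 ]
flapR [0.6604 0.0142 0.085 ]
shelfcornerRF [ 0.6424 -0.1006  0.085 ]
shelfRN [ 0.4401 -0.0691  0.091 ]
jar [ 0.6198 -0.0445  0.12  ]
spareNoseR [0.5836 0.1334 0.093 ]
spareRearR [0.5086 0.1539 0.104 ]
shelf_front_mid [0.4531 0.0531 0.085 ]
campos [0.5989 0.0789 0.384 ] Rtool [[-0.0014  1.      0.    ]
 [ 0.0001  0.     -1.    ]
 [-1.     -0.0014 -0.0001]]
```

View pics/c2.png

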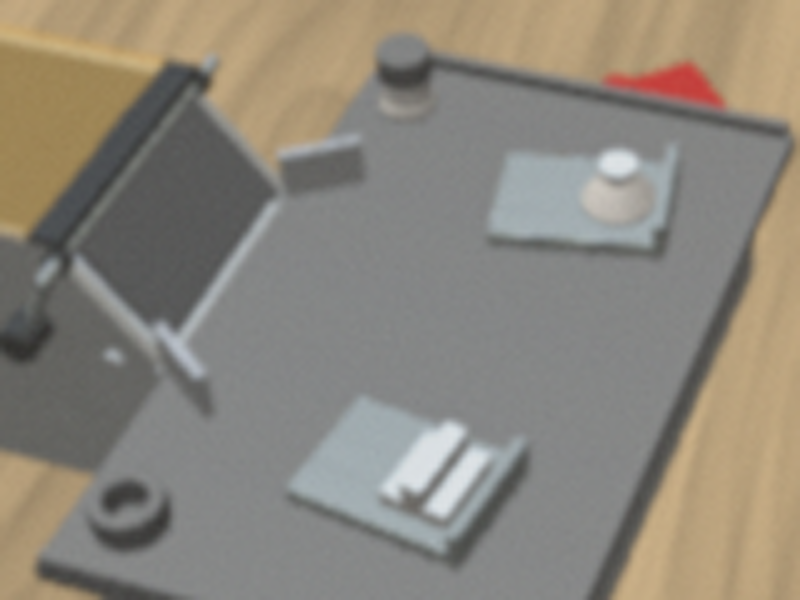

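Run:
```python
from h import *
np.set_printoptions(precision=4,suppress=True)
w=cam("wrist");s=cam("side")
f=lambda x,y:(190+x/5,200+y/5)
for k,a,b in [("noseL",(265,197),f(488,240)),("noseR",(272,262),f(507,152)),("flasktop",(195,243),f(620,163)),("guideRtip",(350,242),f(362,138)),("guideLtip",(376,42),f(210,378)),("spareNoseR",(296,64),f(362,397)),("flapR",(390,212),f(280,200))]:
    print(k,*tri(ray(w,a,True),ray(s,b)))
```

```text
noseL [0.5568 0.0268 0.0853] [np.float64(0.00022802708056820652), np.float64(0.00022802708056820982)]
noseR [ 0.5616 -0.0277  0.0905] [np.float64(5.571960706129793e-06), np.float64(5.571960706186954e-06)]
flasktop [ 0.5025 -0.0045  0.1126] [np.float64(0.0004522201844800195), np.float64(0.00045222018448004406)]
guideRtip [ 0.6242 -0.0054  0.1077] [np.float64(0.001107726380646063), np.float64(0.001107726380646035)]
guideLtip [0.6418 0.1487 0.1058] [np.float64(0.0018090842312338555), np.float64(0.0018090842312337614)]
spareNoseR [0.5826 0.1336 0.09  ] [np.float64(0.0009463732259397884), np.float64(0.0009463732259395881)]
flapR [0.6607 0.0129 0.0801] [np.float64(0.0007330563644841976), np.float64(0.0007330563644841453)]
```

Emit:
{"method": "step_arm", "body": {"commands": [{"xyz": [30, -104, 4], "turn": [-1.64, 0, 0], "grip": 93}, {"xyz": [40, -104, 4], "turn": [-1.64, 0, 0], "grip": 93}, {"xyz": [40, -104, 4], "turn": [-1.64, 0, 0], "grip": 93}, {"xyz": [40, -104, 4], "turn": [-1.64, 0, 0], "grip": 93}, {"xyz": [40, -104, 4], "turn": [-1.64, 0, 0], "grip": 93}, {"xyz": [40, -104, 4], "turn": [-1.64, 0, 0], "grip": 93}, {"xyz": [40, -104, 4], "turn": [-1.64, 0, 0], "grip": 93}, {"xyz": [40, -104, 4], "turn": [-1.64, 0, 0], "grip": 93}, {"xyz": [40, -104, 4], "turn": [-1.64, 0, 0], "grip": 93}, {"xyz": [40, -104, 4], "turn": [-1.64, 0, 0], "grip": 93}, {"xyz": [40, -104, 4], "turn": [-1.64, 0, 0], "grip": 93}]}}

```text
t: 1.52
tool_pos: [0.4959, -0.004, 0.2626]
orientation: [-0.052, 1.57, 0.052]
force: [-0.3, -0.2, 0.0]
opening: 0.0927
```

Run:
```python
from h import *
np.set_printoptions(precision=4,suppress=True)
print([x.tolist() for x in cam("wrist")]); save("wrist","pics/w1.png")
```

```text
[[[371.64829954431775, 0.0, 315.5830493540759], [0.0, 371.64829954431775, 238.91295992473115], [0.0, 0.0, 1.0]], [-2.004457432018899, -2.1378369156344257, -0.3039470466823342], [0.03570760802117723, -0.49565095917138163, 0.21425658259457786]]
```

View pics/w1.png

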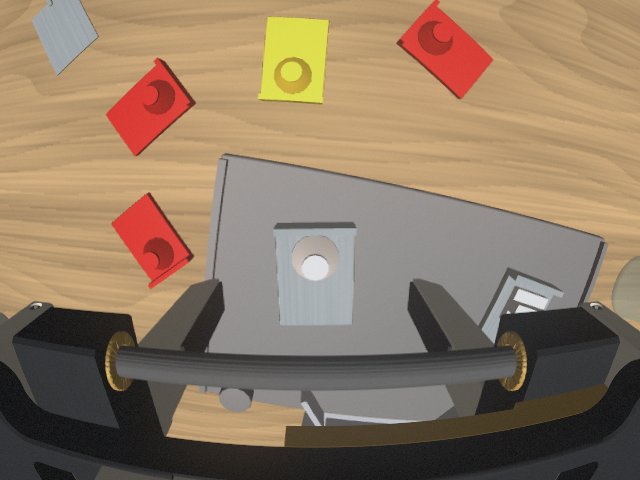

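The carrier is seen square between the fingers: wall-top corners are (275,223) and (356,223), nose corners (279,325) and (352,325). The shelf's front corners are (222,156) and (605,240).

Run:
```python
from h import *
np.set_printoptions(precision=4,suppress=True)
c=tuple(np.array(x) for x in ([[371.648,0,315.583],[0,371.648,238.913],[0,0,1]],[-2.004457432018899,-2.1378369156344257,-0.3039470466823342],[0.03570760802117723,-0.49565095917138163,0.21425658259457786]))
for k,p,z in [("wR",(275,223),.104),("wL",(356,223),.104),("nR",(279,325),.093),("nL",(352,325),.093),("shR",(222,155),.091),("shL",(605,240),.091)]: print(k,onz(c,p,z,True))
def hgt(): 
    w0=tuple(np.array(x) for x in ([[371.648,0,315.583],[0,371.648,238.913],[0,0,1]],[-2.856,.002,.002],[-.598,-.032,.392]))
    for a,b in [((265,197),(352,325)),((272,262),(279,325)),((180,272),(275,223)),((170,208),(356,223))]: print(*tri(ray(w0,a,True),ray(c,b,True)))
hgt()
```

```text
wR [ 0.478  -0.0321  0.104 ]
wL [0.4745 0.022  0.104 ]
nR [ 0.5616 -0.0279  0.093 ]
nL [0.5579 0.0285 0.093 ]
shR [ 0.4349 -0.0726  0.091 ]
shL [0.4753 0.256  0.091 ]
[0.5578 0.0283 0.0934] [np.float64(7.730103537213996e-05), np.float64(7.730103537214308e-05)]
[ 0.5617 -0.0275  0.0925] [np.float64(0.00048101828974474463), np.float64(0.0004810182897447104)]
[ 0.48   -0.0339  0.098 ] [np.float64(0.0012500819716925024), np.float64(0.0012500819716924664)]
[0.4766 0.0221 0.0967] [np.float64(0.0009154857880480558), np.float64(0.0009154857880480266)]
```

Emit:
{"method": "step_arm", "body": {"commands": [{"xyz": [40, 0, 0], "turn": [0, 0, 0], "grip": 93}, {"xyz": [70, 0, 0], "turn": [0, 0, 0], "grip": 93}, {"xyz": [85, 0, 0], "turn": [0, 0, 0], "grip": 93}, {"xyz": [90, 0, 0], "turn": [0, 0, 0], "grip": 93}, {"xyz": [90, 0, 0], "turn": [0, 0, 0], "grip": 70}, {"xyz": [90, 0, 0], "turn": [0, 0, 0], "grip": 60}, {"xyz": [90, 0, 0], "turn": [0, 0, 0], "grip": 50}, {"xyz": [90, 0, 0], "turn": [0, 0, 0], "grip": 50}, {"xyz": [90, 0, 0], "turn": [0, 0, 0], "grip": 50}, {"xyz": [90, 0, 0], "turn": [0, 0, 0], "grip": 50}], "force": 6}}

```text
t: 2.82
tool_pos: [0.4963, -0.0041, 0.1732]
orientation: [-0.054, 1.569, 0.054]
force: [-0.9, 0.3, 3.7]
opening: 0.056
```

Emit:
{"method": "step_arm", "body": {"commands": [{"xyz": [0, 4, 2], "turn": [0.01, 0, 0], "grip": 50}, {"xyz": [0, 12, 4], "turn": [0.03, 0, 0], "grip": 50}, {"xyz": [0, 22, 7], "turn": [0.06, 0, 0], "grip": 50}, {"xyz": [0, 32, 10], "turn": [0.08, 0, 0], "grip": 50}, {"xyz": [0, 42, 13], "turn": [0.1, 0, 0], "grip": 50}, {"xyz": [0, 52, 16], "turn": [0.13, 0, 0], "grip": 50}, {"xyz": [0, 62, 19], "turn": [0.15, 0, 0], "grip": 50}, {"xyz": [0, 70, 22], "turn": [0.17, 0, 0], "grip": 50}, {"xyz": [0, 76, 24], "turn": [0.19, 0, 0], "grip": 50}, {"xyz": [0, 80, 24], "turn": [0.19, 0, 0], "grip": 50}, {"xyz": [0, 80, 24], "turn": [0.19, 0, 0], "grip": 50}]}}

```text
t: 4.2
tool_pos: [0.5148, 0.0785, 0.1731]
orientation: [0.095, 1.568, -0.094]
force: [0.2, 0.8, 5.0]
opening: 0.056
```

Run:
```python
from h import *
save("scene","pics/s2.png")
a=cv2.imread("pics/s2.png")[190:350,250:470]; w=save("wrist","pics/w2.png")[:,:,::-1]
cv2.imwrite("pics/m2.png",np.hstack([cv2.resize(w,(400,300)),cv2.resize(a,(400,300))]))
print([x.tolist() for x in cam("wrist")])
```

```text
[[[371.64829954431775, 0.0, 315.5830493540759], [0.0, 371.64829954431775, 238.91295992473115], [0.0, 0.0, 1.0]], [-2.1830050309406634, -1.930526067605497, -0.27689667521295647], [-0.1410469539591053, -0.4770236634642759, 0.12584609719309378]]
```

View pics/m2.png

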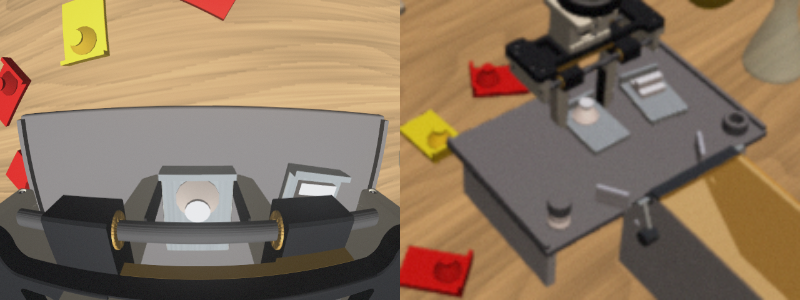

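Emit:
{"method": "step_arm", "body": {"commands": [{"xyz": [0, 0, 4], "turn": [0, 0, 0], "grip": 50}, {"xyz": [0, 0, 12], "turn": [0, 0, 0], "grip": 50}, {"xyz": [0, 0, 22], "turn": [0, 0, 0], "grip": 50}, {"xyz": [0, 0, 32], "turn": [0, 0, 0], "grip": 50}, {"xyz": [0, 0, 42], "turn": [0, 0, 0], "grip": 50}, {"xyz": [0, 0, 52], "turn": [0, 0, 0], "grip": 50}, {"xyz": [0, 0, 62], "turn": [0, 0, 0], "grip": 50}, {"xyz": [0, 0, 72], "turn": [0, 0, 0], "grip": 50}, {"xyz": [0, 0, 82], "turn": [0, 0, 0], "grip": 50}, {"xyz": [0, 0, 90], "turn": [0, 0, 0], "grip": 50}, {"xyz": [0, 0, 96], "turn": [0, 0, 0], "grip": 50}, {"xyz": [0, 0, 100], "turn": [0, 0, 0], "grip": 50}]}}

```text
t: 5.8
tool_pos: [0.6134, 0.066, 0.1729]
orientation: [0.095, 1.57, -0.095]
force: [-3.7, 0.3, 8.5]
opening: 0.0558
```

Run:
```python
from h import *
save("scene","pics/s3.png")
a=cv2.imread("pics/s3.png")[190:350,250:470]; save("side","pics/d3.png"); b=cv2.imread("pics/d3.png")[190:320,110:290]
cv2.imwrite("pics/m3.png",np.hstack([cv2.resize(b,(400,300)),cv2.resize(a,(400,300))]))
```

```text
(no output)
```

View pics/m3.png

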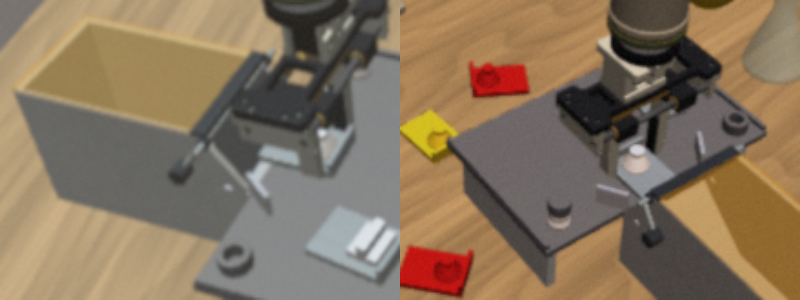

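Emit:
{"method": "step_arm", "body": {"commands": [{"xyz": [-1, 0, 5], "turn": [0, 0, 0], "grip": 50}, {"xyz": [-1, 0, 10], "turn": [0, 0, 0], "grip": 50}, {"xyz": [-1, 0, 16], "turn": [0, 0, 0], "grip": 50}, {"xyz": [-1, 0, 22], "turn": [0, 0, 0], "grip": 50}, {"xyz": [-1, 0, 28], "turn": [0, 0, 0], "grip": 50}, {"xyz": [-1, 0, 34], "turn": [0, 0, 0], "grip": 50}, {"xyz": [-1, 0, 39], "turn": [0, 0, 0], "grip": 50}, {"xyz": [-1, 0, 42], "turn": [0, 0, 0], "grip": 50}, {"xyz": [-1, 0, 42], "turn": [0, 0, 0], "grip": 50}, {"xyz": [-1, 0, 42], "turn": [0, 0, 0], "grip": 50}]}}

```text
t: 7.15
tool_pos: [0.6556, 0.0604, 0.1741]
orientation: [0.095, 1.568, -0.095]
force: [0.8, -0.3, -0.3]
opening: 0.056
```

Run:
```python
from h import *
save("scene","pics/s4.png")
a=cv2.imread("pics/s4.png")[190:350,250:470]; save("side","pics/d4.png"); b=cv2.imread("pics/d4.png")[190:320,110:290]
cv2.imwrite("pics/m4.png",np.hstack([cv2.resize(b,(400,300)),cv2.resize(a,(400,300))]))
```

```text
(no output)
```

View pics/m4.png

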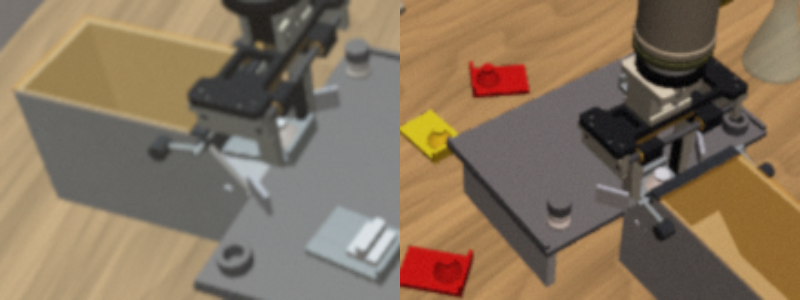

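Emit:
{"method": "step_arm", "body": {"commands": [{"xyz": [0, 0, 0], "turn": [0, 0, 0], "grip": 60}, {"xyz": [0, 0, 0], "turn": [0, 0, 0], "grip": 64}, {"xyz": [0, 0, 0], "turn": [0, 0, 0], "grip": 66}, {"xyz": [0, 0, 0], "turn": [0, 0, 0], "grip": 66}, {"xyz": [0, 0, 0], "turn": [0, 0, 0], "grip": 66}, {"xyz": [0, 0, 0], "turn": [0, 0, 0], "grip": 66}, {"xyz": [0, 0, 0], "turn": [0, 0, 0], "grip": 66}, {"xyz": [0, 0, 0], "turn": [0, 0, 0], "grip": 66}]}}

```text
t: 8.25
tool_pos: [0.6555, 0.0616, 0.174]
orientation: [0.096, 1.568, -0.093]
force: [0.0, 6.2, 0.0]
opening: 0.066
```

Run:
```python
from h import *
save("scene","pics/s5.png")
a=cv2.imread("pics/s5.png")[190:350,250:470]; save("wrist","pics/w5.png"); b=cv2.imread("pics/w5.png")
cv2.imwrite("pics/m5.png",np.hstack([cv2.resize(b,(400,300)),cv2.resize(a,(400,300))]))
```

```text
(no output)
```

View pics/m5.png

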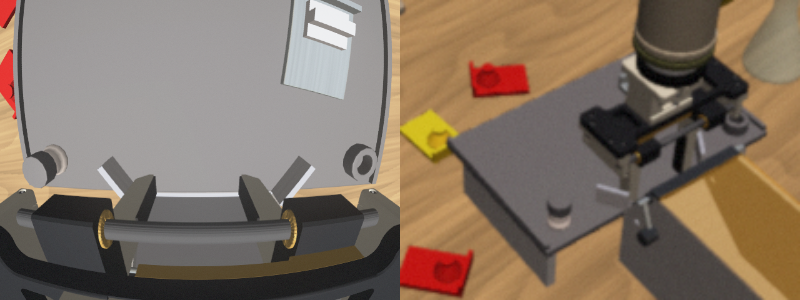

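The carrier has gone through, though the 6 N in y means one finger's back rests on the right guide. I'll narrow the fingers, back out, then lift.

Emit:
{"method": "step_arm", "body": {"commands": [{"xyz": [0, 0, 0], "turn": [0, 0, 0], "grip": 56}, {"xyz": [0, 0, -5], "turn": [0, 0, 0], "grip": 50}, {"xyz": [0, 0, -20], "turn": [0, 0, 0], "grip": 50}, {"xyz": [0, 0, -40], "turn": [0, 0, 0], "grip": 50}, {"xyz": [-10, 0, -55], "turn": [0, 0, 0], "grip": 50}, {"xyz": [-40, 0, -60], "turn": [0, 0, 0], "grip": 50}, {"xyz": [-80, 0, -60], "turn": [0, 0, 0], "grip": 50}, {"xyz": [-130, 0, -60], "turn": [0, 0, 0], "grip": 50}, {"xyz": [-150, 0, -60], "turn": [0, 0, 0], "grip": 50}, {"xyz": [-150, 0, -60], "turn": [0, 0, 0], "grip": 50}, {"xyz": [-150, 0, -60], "turn": [0, 0, 0], "grip": 50}]}}

```text
t: 9.72
tool_pos: [0.5951, 0.0675, 0.3212]
orientation: [0.095, 1.572, -0.095]
force: [-0.1, 0.1, -0.0]
opening: 0.0501
```

Run:
```python
from h import *
save("scene","pics/s6.png"); save("side","pics/d6.png")
a=cv2.imread("pics/s6.png")[190:400,250:530]; b=cv2.imread("pics/d6.png")[185:365,100:340]
cv2.imwrite("pics/m6.png",np.hstack([cv2.resize(b,(400,300)),cv2.resize(a,(400,300))]))
d=cv2.imread("pics/side0.png");e=cv2.imread("pics/d6.png")
```

```text
(no output)
```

View pics/m6.png

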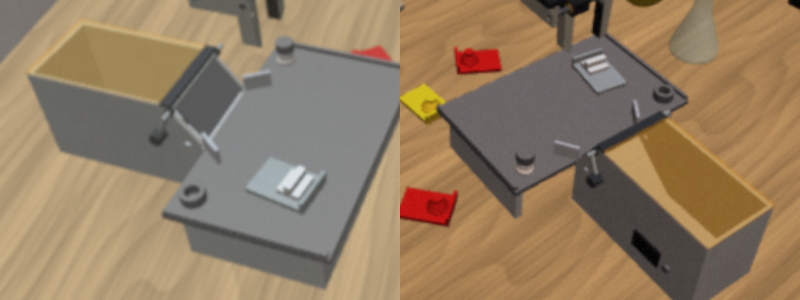

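Emit:
{"method": "step_arm", "body": {"commands": [{"xyz": [0, 0, 60], "turn": [0, 0, 0], "grip": 50}, {"xyz": [0, 0, 120], "turn": [0, 0, 0], "grip": 50}, {"xyz": [0, 0, 180], "turn": [0, 0, 0], "grip": 50}, {"xyz": [0, 0, 220], "turn": [0, 0, 0], "grip": 50}, {"xyz": [0, 0, 220], "turn": [0, 0, 0], "grip": 50}, {"xyz": [0, 0, 220], "turn": [0, 0, 0], "grip": 50}]}}

```text
t: 10.58
tool_pos: [0.8137, 0.0412, 0.3215]
orientation: [0.095, 1.572, -0.095]
force: [-0.2, 0.8, -0.0]
opening: 0.0499
```

Run:
```python
from h import *
c=cam("wrist");save("wrist","pics/w7.png");print([x.tolist() for x in c])
```

```text
[[[371.64829954431775, 0.0, 315.5830493540759], [0.0, 371.64829954431775, 238.91295992473115], [0.0, 0.0, 1.0]], [-2.184844072576627, -1.9326350329032678, -0.271656068149873], [-0.14011179467901394, -0.8074950582931758, 0.18703790232406148]]
```

View pics/w7.png

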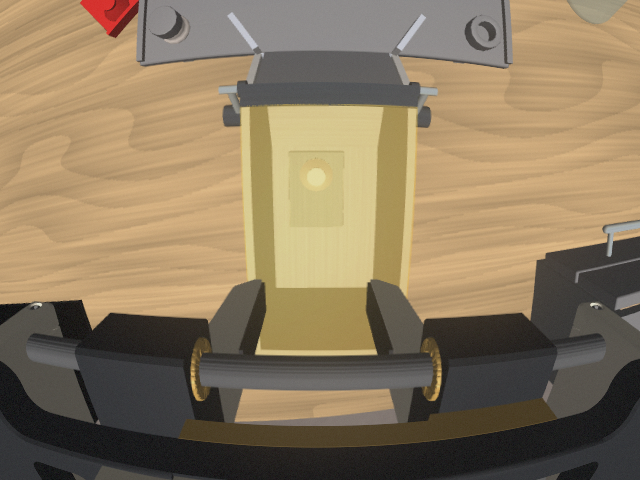

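The carrier is visible through the cover, corners (289,151) to (343,227), and the flap is shut. I'll compute its place in the box frame.

Run:
```python
from h import *
c=cam("wrist");a=np.deg2rad(-7);ex=np.array([np.cos(a),np.sin(a)]);ey=np.array([-ex[1],ex[0]]);S=np.array([.664,.067])
for p in [(289,151),(343,151),(289,227),(343,227)]:
    for z in (.023,.05):
        w=onz(c,p,z,True)[:2]-S; print(p,z,(w@ex).round(4),(w@ey).round(4))
A=cv2.imread("pics/side0.png").astype(int);B=cv2.imread("pics/d6.png").astype(int)
for n,(x0,y0,x1,y1) in dict(spare=(245,275,298,312),jar=(258,203,282,226),collar=(200,287,232,312)).items():
    print(n,cv2.phaseCorrelate(np.float64(A[y0:y1,x0:x1].mean(2)),np.float64(B[y0:y1,x0:x1].mean(2))))
```

```text
(289, 151) 0.023 0.0905 -0.0346
(289, 151) 0.05 0.0892 -0.0326
(343, 151) 0.023 0.0905 0.0206
(343, 151) 0.05 0.0892 0.0187
(289, 227) 0.023 0.171 -0.0357
(289, 227) 0.05 0.164 -0.0337
(343, 227) 0.023 0.171 0.0218
(343, 227) 0.05 0.164 0.0198
spare ((0.01449521927482067, 0.005040323631870791), 1.0067404646014861)
jar ((0.05603397883352024, 0.008864838807559394), 0.8919593937728543)
collar ((-0.04301930271435239, 0.682566745198816), 1.0166191678982672)
```

```bash
python3 -c "
from h import *
print(robot.close_job())"
```

```text
the job is handed in; nothing more can be done
None
```

The flask carrier is inside the box and the flap is shut behind it. I handed the job in at about 10.6 s; close_job gave no verdict.

**What I did:** I took the carrier lightly by its sides with the fingertips (6 N). I slid it about 80 mm sideways, turned it about 11° to line up with the mouth, and pushed it through the flap until it was past the sill. When I opened the fingers it tipped and slid down the chute. I then backed out, lifted clear, and looked in from above.

**Last checks:**
- **Carrier:** it lies flat on the box floor. Its origin is about 131 mm past the sill and 7 mm right of the middle line, and its outline measures 80 × 56 mm.
- **Flap:** it looks shut in all three camera views. I judged this from the pictures and did not measure its angle.
- **Other things on the shelf:** the spare and the jar moved less than 0.1 px in the side view. The collar showed about 0.7 px (1–2 mm), which is far below its limit.
- **Things on the table:** I did not measure these, but the arm never went near them.
- **Robot:** it stands clear of everything, with less than 1 N on the tool.

**Two odd readings:** while pushing I saw up to 8.5 N of downward pressure on the shelf, so I raised the fingers by 1 mm. After I opened the fingers there was 6 N sideways, probably one finger resting on the right guide plate or mouth wall. It was gone once I narrowed the fingers and backed out.

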